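# Screw down the heel press and lock it with its pin

## Robot

A 6-joint arm with a two-finger parallel gripper is mounted at the origin on the work surface. World frame = base frame: x ahead of the robot, y to its left, z up, the work surface at z = 0. Lengths are in m, angles in rad, forces in N, time in s.
With the tool pointing down it reaches from about 0.325 to 0.775 m from the base axis. Payload 5.5 kg.
Tool frame: the origin (TCP) lies midway between the tips of the shut fingers; the grasp point (between the pads) lies 19 mm behind it; z points along the fingers, y is the line along which they close (so a half turn about z gives the same grasp; the last joint's range is limited). The gripper opens to 85 mm and grips with 20 to 120 N. Pads are 22 mm wide; open, the fingers measure 114 mm over their backs; the gripper's body (76 mm by 85 mm) begins 54 mm behind the grasp point. The pads swing forward as they close: fully open they stand 13 mm farther back than shut.
Start: joints at [-0.057, 0.091, 1.231, -0, 1.82, -0.057], TCP at [0.6, -0, 0.231] pointing down, gripper open.
Joint ranges: [-2.87, 2.87], [-0.86, 2.18], [0.17, 2.46], [-1.51, 4.65], [0.06, 2.69], [-2.65, 2.65]. Speed limits (rad/s): [2.57, 2.57, 3.01, 3.14, 3.14, 3.14].

## Interface

Orientations are given as a unit quaternion [w, x, y, z].
In Python, from plant import robot gives the robot as it stands.
- The arm moves only by the tool step_arm, never from a script. Its argument "steps" is a list of rows, each an object with "dp": the shift along the tool's x, y, z scaled (see below), a list of three; "twist": the turn about the tool's z scaled (see below); "fingers": the finger opening in mm, from 0 to 85.4. A call has 1 to 20 rows; each row shifts and turns the commanded pose from where the row before left it, along the tool's axes as they then stand; what a row does not reach is not made up. The controller multiplies each number of a shift by 2 cm and each number of a turn by 0.08 rad. A row lasts 1/10 s, in which the tool goes at most 50 mm and 8.59 degrees, less where a joint would pass 70% of its speed; a pose out of reach is approached as far as the arm can. A call with a number of a shift or a turn outside -1 to 1 is refused whole. A call with a gripper value outside its range is refused whole. The fingers move at their own pace and stop on an object; "grip_force" is the grip in N (left out, the last holds). Time passes only in rows, so rows that do not move let the fingers close. It gives the time, the measured TCP pose, the force, the opening and the grip force at its end, in the units of the state.
- robot.get_obs(): the state, without advancing time (a new reading comes with each control period).
- robot.get_image(name): name is "scene" or "side" or "wrist"; returns a dict with "color" (480x640x3 uint8, red, green, blue), "fx", "fy", "cx", "cy" (pixels), "k1" (the pictures are not rectified: a ray, as slopes to the right and down, at radius r is drawn at 1 + k1 r^2 times it, then the intrinsics apply), "pose" (4x4, takes a point from camera to world coordinates); the wrist camera has in their place "hand_eye" (4x4, takes a point from camera to tool coordinates, whose origin is the TCP and whose axes are the flange's). Camera axes: x right, y down, z forward; pixel columns grow to the right and rows downward; lengths in m; the calibration is good to about 2 mm. A picture is of the moment at which its call begins: read the wrist's pose just before it. There is no depth.
- robot.close_job(): hands the job in; it is judged then, once.
The state is a dict: "clock": time; "joints": joint angles; "joint_vel": joint speeds; "joint_efforts": joint torques, N m; "tcp_pos": TCP position; "orientation": TCP orientation; "force": force on the tool from outside, world axes, zero at the start; "ft_torque": the same for the moment, N m; "finger_gap": finger opening in m; "gripper_force": force on a finger pad.
Only numpy, scipy, OpenCV 4.12 (cv2) and the standard library are available. Lean on these libraries where they do the work, as an engineer would, in place of code of your own. Each camera call takes 0.05 s, during which the arm holds its last target. There are 200 camera calls.

## Task

Screw the heel press down by turning its crank clockwise, whole turns as needed, until the pad is down on the heel and the cross hole in the collar lines up with the locking pin in both direction and height. Then push the locking pin fully home into the hole so that the screw is locked. Leave the other things on the press and the bench where they are.

Things in the scene. Friction and masses are not known exactly. Their poses are not given: they have to be found in the camera images.
- press: Green bench heel press, fixed. Bed 170 x 310 x 20 mm; two columns carry a beam 56 mm wide, top 150 mm above the table. Origin on the vertical screw axis at table height, z up, +y along the beam to the locking pin's side. On the beam: the screw's collar (52 mm across) on the axis; the pin's guide block 40 to 60 mm from it at +y, top at 183 mm; a loose nut at -y. The crank's circle above is clear.
- screw (a joint): Press screw angle, rad, growing clockwise seen from above (range -17 to 4); 10 mm lower per turn. At 0 the pad is on the heel and the cross hole faces the pin at its height. Starts at -15.5 to -5. At one or two whole turns before 0 the hole faces the pin too, but 10 or 20 mm too high: the pin meets solid steel. Friction 0.12 N m (2 N at the crank knob); stays where left.
- crank_knob (a point): Middle of the crank's upright black knob (cylinder 18 mm across, 42 mm tall, fixed on the crank arm whose top is right under it), 60 mm from the screw axis, 216 mm above the table at screw 0 and 10 mm higher per turn before that. It lies opposite to the cross hole: at screw 0 it is at the press's -y. It can be pushed round with closed fingers from behind.
- cross_hole (a point): Mouth of the cross hole in the side of the collar: a square radial hole 11 mm wide and high, 22 mm deep, its mouth 26 mm from the screw axis, 172 mm above the table when the screw reads 0.
- pin (a joint): Slide of the captive locking pin towards the screw axis, m: starts at 0 to 0.004 (withdrawn), 0.028 is fully home at its stop. Friction 2 N; stays where left. It enters only when the screw is within about 0.15 rad of 0 (its round nose centres the rest); otherwise the nose stops on the collar at about 0.009.
- pin_post (a point): Middle of the upright steel post at the pin's outer end (13 mm across, 36 mm tall), 185 mm above the table; post top at 203, foot at 167, 17 mm above the beam. It stands 95 mm from the screw axis along the press's +y at pin 0, 67 mm when fully home. Push it from outside towards the axis.
- pin_nose (a point): Round nose of the 8 mm steel pin, 172 mm above the table, 35 mm from the screw axis when the joint pin reads 0, moving towards the axis with it.
- polish_tin_mid (a point): Bystander, to be left alone: round shoe-polish tin, 54 mm across, 23 mm high, on the press bed in front of the beam; this is its centre.
- heel_lift_mid (a point): Bystander, to be left alone: thin D-shaped leather heel lift, about 50 mm, 8 mm thick, on the press bed behind the beam; this is its centre.
- hex_nut_mid (a point): Bystander, to be left alone: loose brass hexagon nut, 22 mm, 10 mm high, lying on the press beam away from the pin; this is its centre.
- glue_jar_mid (a point): Bystander, to be left alone: amber glue jar with a steel lid, 68 mm across, 96 mm high, on the table beside the press; this is its centre.
- brush_mid (a point): Bystander, to be left alone: shoe brush, 150 x 50 x 42 mm, on the table beside the press; this is its centre.
- tape_roll_mid (a point): Bystander, to be left alone: roll of tape lying flat, 100 mm across, 25 mm high, on the table beside the press; this is its centre.
- hammer_mid (a point): Bystander, to be left alone: cobbler's hammer lying down, 220 mm long, on the table beside the press; this is its centre.

How it is judged:
By the outcome, as a careful person would: the job done as asked, in the order asked, and still so for the second after the job is handed in, with the robot touching nothing.
It also fails if it takes over 61 s, if anything falls off the work surface, if the arm or the gripper's body presses on something with over 40 N, if the wrist force passes 120 N, or if a joint passes its speed limit or range.

## Working session

There is one attempt and no reset: what is moved stays moved. The work goes in short steps, Python scripts to look and compute and a tool call to move; the robot and the scene stay as the last step left them, time stands still between calls to the robot, and variables do not carry over. Pictures are saved under pics/ and viewed, at most 10 in all, crops included, and the job is handed in when it is done.

Besides the shell and the picture viewer there is one more tool, called in YAML: its name, and indented under it one key for each argument. step_arm: Moves the arm, as the interface text tells. Shifts and turns lie within -1 to 1; 1 stands for 2 cm of shift or 0.08 rad of turn. Its arguments: {"type":"object","properties":{"steps":{"type":"array"},"grip_force":{"type":"number"}},"required":["steps"]}

```bash
mkdir -p pics; cat > h.py <<'E'
import numpy as np, cv2
from plant import robot
from scipy.spatial.transform import Rotation as R
def snap(name,fn):
    o=robot.get_obs(); im=robot.get_image(name); cv2.imwrite('pics/'+fn,im['color'][:,:,::-1])
    if name=='wrist':
        T=np.eye(4); q=o['orientation']; T[:3,:3]=R.from_quat([q[1],q[2],q[3],q[0]]).as_matrix(); T[:3,3]=o['tcp_pos']
        im['pose']=T@np.array(im['hand_eye'])
    np.savez('pics/'+fn[:-4]+'.npz',**{k:v for k,v in im.items() if k!='color'})
    return im
def ld(fn): return dict(np.load('pics/'+fn+'.npz'))
def proj(im,P):
    T=np.linalg.inv(im['pose']); p=np.atleast_2d(P)@T[:3,:3].T+T[:3,3]; s=p[:,:2]/p[:,2:]
    s=s*(1+im['k1']*(s**2).sum(1,keepdims=True)); return s*[im['fx'],im['fy']]+[im['cx'],im['cy']]
def ray(im,uv):
    K=np.array([[im['fx'],0,im['cx']],[0,im['fy'],im['cy']],[0,0,1]],float)
    d=(np.array(uv,float)-[im['cx'],im['cy']])/[im['fx'],im['fy']]; s=d.copy()
    for _ in range(30): s=d/(1+im['k1']*(s**2).sum())
    r=im['pose'][:3,:3]@np.r_[s,1]; return im['pose'][:3,3],r/np.linalg.norm(r)
def atz(im,uv,z):
    c,r=ray(im,uv); return c+r*(z-c[2])/r[2]
def tri(obs):
    A=np.zeros((3,3));b=np.zeros(3)
    for im,uv in obs:
        c,r=ray(im,uv);M=np.eye(3)-np.outer(r,r);A+=M;b+=M@c
    return np.linalg.solve(A,b)
E
python3 - <<'E'
from h import *
for n in ['scene','side']:
    im=snap(n,n+'0.png'); print(n,im['pose'].round(3).tolist(),im['fx'],im['k1'])
im=snap('wrist','wrist0.png'); print(im['pose'].round(3).tolist(), im['hand_eye'])
o=robot.get_obs();print({k:np.round(v,3) for k,v in o.items()})
E
```

```text
scene [[0.611, 0.588, -0.53, 1.195], [0.791, -0.44, 0.424, -0.522], [0.016, -0.679, -0.734, 1.005], [0.0, 0.0, 0.0, 1.0]] 517.8913998442172 0.03182269631759618
side [[-0.896, -0.312, 0.316, 0.085], [-0.443, 0.595, -0.67, 0.959], [0.021, -0.741, -0.672, 1.13], [0.0, 0.0, 0.0, 1.0]] 510.37064067329084 -0.11607920583229259
[[1.0, 0.001, -0.003, 0.6], [0.0, -0.959, -0.283, 0.073], [-0.003, 0.283, -0.959, 0.372], [0.0, 0.0, 0.0, 1.0]] [[ 4.03640827e-04 -9.58946586e-01 -2.83586462e-01  7.29521435e-02]
 [ 9.99999411e-01  6.72681411e-04 -8.51327498e-04 -2.27157379e-04]
 [ 1.00714094e-03 -2.83585951e-01  9.58946293e-01 -1.41448886e-01]
 [ 0.00000000e+00  0.00000000e+00  0.00000000e+00  1.00000000e+00]]
{'clock': np.float64(0.15), 'joints': array([-0.057,  0.092,  1.232,  0.   ,  1.82 , -0.057]), 'joint_vel': array([ 0.001, -0.001, -0.002, -0.002,  0.001, -0.001]), 'joint_efforts': array([ 1.0000e-03, -4.5937e+01, -4.1853e+01, -0.0000e+00,  1.0000e-02,
       -0.0000e+00]), 'tcp_pos': array([0.6 , 0.  , 0.23]), 'orientation': array([-0.001,  0.707,  0.707, -0.   ]), 'force': array([-0.354,  0.167,  0.272]), 'ft_torque': array([-0.001, -0.006,  0.036]), 'gripper_force': np.float64(0.0), 'finger_gap': np.float64(0.085)}
```

View pics/scene0.png

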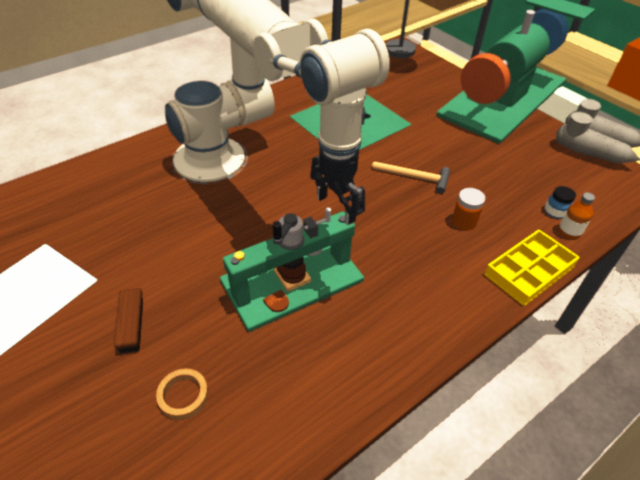

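View pics/side0.png

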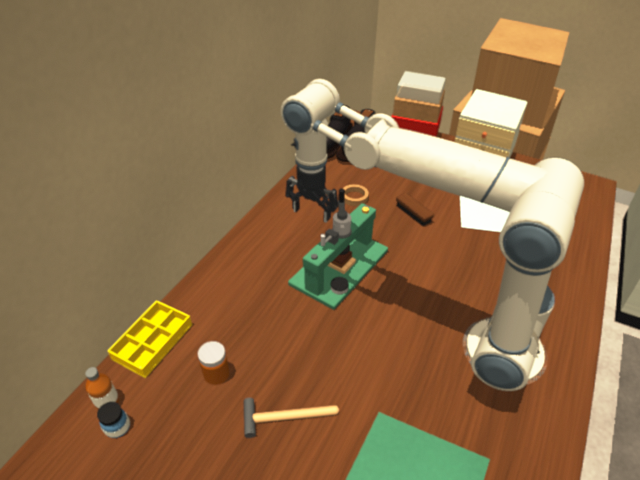

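```bash
python3 - <<'E'
import cv2,numpy as np
a=cv2.imread('pics/scene0.png')[190:320,215:375];b=cv2.imread('pics/side0.png')[180:310,270:400]
f=lambda m,s:cv2.resize(m,None,fx=s,fy=s,interpolation=cv2.INTER_CUBIC)
a=f(a,2.6);b=f(b,2.9);h=max(a.shape[0],b.shape[0])
p=lambda m:cv2.copyMakeBorder(m,0,h-m.shape[0],0,0,cv2.BORDER_CONSTANT)
c=np.hstack([p(a),p(b)]);print(a.shape,b.shape,c.shape);cv2.imwrite('pics/c0.png',c)
E
```

```text
(338, 416, 3) (377, 377, 3) (377, 793, 3)
```

View pics/c0.png

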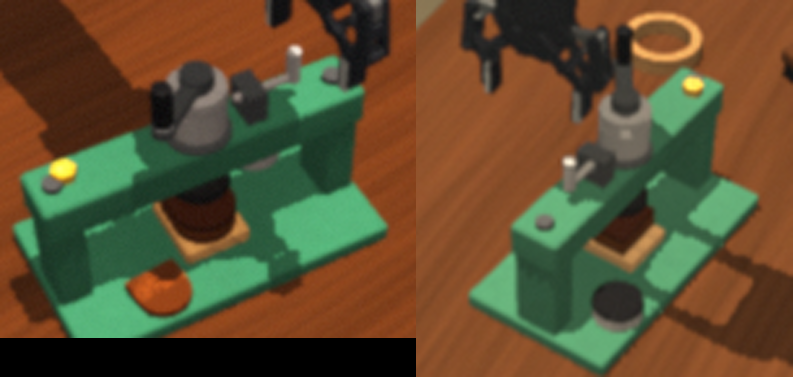

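View pics/wrist0.png

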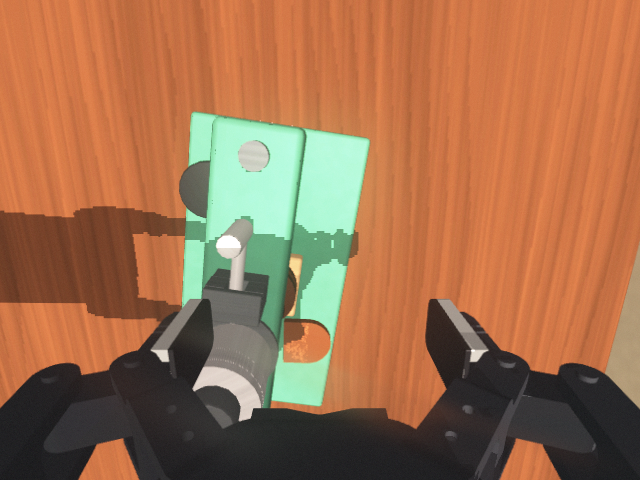

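```bash
cat > fit.py <<'E'
from h import *
from scipy.optimize import least_squares
S,D,W=ld('scene0'),ld('side0'),ld('wrist0')
sc=lambda u,v:(u/2.6+215,v/2.6+190); sd=lambda u,v:((u-416)/2.9+270,v/2.9+180)
c=lambda sx,sy:('c',sx,sy)
obs=[(W,(229,241),'post'),(W,(192,113),c(-1,1)),(W,(369,140),c(1,1)),(W,(322,405),c(1,-1)),
(S,sc(295,50),'post'),(S,sc(162,88),'knob'),(S,sc(386,232),c(1,1)),(S,sc(15,228),c(-1,-1)),
(D,sd(570,160),'post'),(D,sd(626,30),'knob'),(D,sd(470,292),c(1,1)),(D,sd(757,200),c(-1,-1)),(D,sd(604,370),c(-1,1))]
def res(q):
    x,y,th,p,s,dx,dy=q; out=[]
    for im,uv,k in obs:
        if k=='post': P=[0,.095-p,.203]
        elif k=='knob':
            a=-np.pi/2-s; P=[.06*np.cos(a),.06*np.sin(a),.237-.01*s/2/np.pi]
        else: P=[dx+.085*k[1],dy+.155*k[2],.02]
        w=[x+P[0]*np.cos(th)-P[1]*np.sin(th),y+P[0]*np.sin(th)+P[1]*np.cos(th),P[2]]
        out+=list(proj(im,w)[0]-uv)
    return np.r_[out,(p-.002)/.001,dx/.01,dy/.01]
best=None
for s0 in np.arange(-15.5,-4.9,.5):
    r=least_squares(res,[.55,-.1,0,.002,s0,0,0],x_scale=[.1,.1,.1,.01,1,.01,.01])
    print(round(s0,1),round(r.cost,1),r.x[4].round(2),end=' | ')
    if best is None or r.cost<best.cost: best=r
print('\n',best.x.round(4)); print(best.fun.reshape(-1)[:26].reshape(-1,2).round(1))
x,y,th=best.x[:3]
print('post w',x-np.sin(th)*.095,y+np.cos(th)*.095, 'tri post',tri([(o[0],o[1]) for o in obs if o[2]=='post']),'tri knob',tri([(o[0],o[1]) for o in obs if o[2]=='knob']))
E
python3 fit.py
```

```text
-15.5 42.2 -13.15 | -15.0 42.2 -13.15 | -14.5 42.2 -13.15 | -14.0 42.2 -13.15 | -13.5 42.2 -13.15 | -13.0 42.2 -13.15 | -12.5 42.2 -13.15 | -12.0 42.2 -13.15 | -11.5 42.2 -13.15 | -11.0 42.2 -13.15 | -10.5 42.2 -13.15 | -10.0 42.2 -13.15 | -9.5 42.2 -13.15 | -9.0 43.5 -6.84 | -8.5 43.5 -6.84 | -8.0 43.5 -6.84 | -7.5 43.5 -6.84 | -7.0 43.5 -6.84 | -6.5 43.5 -6.84 | -6.0 43.5 -6.84 | -5.5 43.5 -6.84 | -5.0 43.5 -6.84 | 
 [ 5.42100e-01 -7.15000e-02 -1.45100e-01  1.50000e-03 -1.31545e+01
 -1.00000e-04 -4.70000e-03]
[[-0.1  0.6]
 [-2.7 -1.5]
 [ 2.6 -1. ]
 [ 0.5  4.5]
 [ 0.5 -1.2]
 [-0.3 -2.1]
 [ 0.8 -3.3]
 [-2.3 -1.9]
 [-1.6  0.4]
 [-1.3 -0.3]
 [-1.8 -0.1]
 [ 0.3 -2.6]
 [-1.1 -1.6]]
post w 0.5558557481355515 0.022465368425892876 tri post [0.55453811 0.01885285 0.20103788] tri knob [ 0.56739334 -0.12788292  0.25444215]
```

step_arm:
  steps:
    - {"dp":[0,0,0],"twist":0,"fingers":0}
    - {"dp":[0,0,0],"twist":0,"fingers":0}
    - {"dp":[0,0,0],"twist":0,"fingers":0}
    - {"dp":[0,0,0],"twist":0,"fingers":0}
    - {"dp":[0,0,0],"twist":0,"fingers":0}
    - {"dp":[0,0,0],"twist":0,"fingers":0}
    - {"dp":[-0.8,0,0],"twist":0,"fingers":0}
    - {"dp":[-1,0,0],"twist":0,"fingers":0}
    - {"dp":[-1,0,0],"twist":0,"fingers":0}
    - {"dp":[-1,0,0],"twist":0,"fingers":0}
    - {"dp":[-0.8,-0.2,0],"twist":0,"fingers":0}
    - {"dp":[-0.4,-0.1,0],"twist":0,"fingers":0}
  grip_force: 40

```text
clock: 1.35
tcp_pos: [0.5935, -0.1021, 0.2312]
orientation: [0.0, 0.708, 0.706, -0.0]
force: [-0.3, 0.3, 0.7]
finger_gap: -0.0
gripper_force: 0.0
```

```bash
cat > path.py <<'E'
import sys
from h import *
# args: end angle(world, unwrapped down from current), rows, dz total, radius
def path(da,n,dz,r=.061,C=(.542,-.0715)):
    p=np.array(robot.get_obs()['tcp_pos']); a0=np.arctan2(p[1]-C[1],p[0]-C[0]); r0=np.hypot(*(p[:2]-C))
    print('tcp',p.round(4),'a0',a0.round(3),'r0',r0.round(4))
    q=p.copy(); rows=[]
    for i in range(1,n+1):
        a=a0-da*i/n; R_=r0+(r-r0)*min(1,i/3)
        t=np.array([C[0]+R_*np.cos(a),C[1]+R_*np.sin(a),p[2]+dz*i/n])
        d=((t-q)/.02); c=np.round([d[1],d[0],-d[2]],2); rows.append(c.tolist())
        q=q+np.array([c[1],c[0],-c[2]])*.02
    print(rows,'end',q.round(4),'a',round(a0-da,3))
if __name__=='__main__': path(float(sys.argv[1]),int(sys.argv[2]),float(sys.argv[3]))
E
python3 path.py 3.6 18 -.006; python3 - <<'E'
from h import *
print({k:np.round(v,3) for k,v in robot.get_obs().items() if k in('clock','force','finger_gap')})
D=ld('side0')
for s in(-13.15,-6.84):
    a=-.145-np.pi/2-s+np.pi; P=[.542+.026*np.cos(a),-.0715+.026*np.sin(a),.172-.01*s/6.283]
    print(s,P,proj(D,P), 'seen',((626-416)/2.9+270,133/2.9+180))
E
```

```text
tcp [ 0.5935 -0.1021  0.2312] a0 -0.537 r0 0.0599
[[-0.49, -0.34, 0.02], [-0.42, -0.44, 0.01], [-0.33, -0.51, 0.02], [-0.2, -0.58, 0.02], [-0.08, -0.6, 0.01], [0.04, -0.61, 0.02], [0.16, -0.58, 0.02], [0.28, -0.55, 0.01], [0.37, -0.48, 0.02], [0.47, -0.39, 0.02], [0.53, -0.3, 0.01], [0.58, -0.18, 0.02], [0.61, -0.06, 0.02], [0.6, 0.05, 0.01], [0.58, 0.18, 0.02], [0.54, 0.29, 0.02], [0.47, 0.39, 0.01], [0.38, 0.48, 0.02]] end [ 0.5089 -0.0203  0.2252] a -4.137
{'clock': np.float64(1.35), 'force': array([-0.318,  0.303,  0.722]), 'finger_gap': np.float64(-0.0)}
-13.15 [np.float64(0.5309578260064544), np.float64(-0.047961300089081726), 0.1929294922807576] [[340.27580438 226.65861441]] seen (342.41379310344826, 225.86206896551724)
-6.84 [np.float64(0.5315929029538989), np.float64(-0.04767370504939903), 0.18288651917873627] [[339.91254632 229.33538408]] seen (342.41379310344826, 225.86206896551724)
```

step_arm:
  steps:
    - {"dp":[-0.49,-0.34,0.02],"twist":0,"fingers":0}
    - {"dp":[-0.42,-0.44,0.01],"twist":0,"fingers":0}
    - {"dp":[-0.33,-0.51,0.02],"twist":0,"fingers":0}
    - {"dp":[-0.2,-0.58,0.02],"twist":0,"fingers":0}
    - {"dp":[-0.08,-0.6,0.02],"twist":0,"fingers":0}
    - {"dp":[0.04,-0.6,0.02],"twist":0,"fingers":0}

```text
clock: 1.95
tcp_pos: [0.5323, -0.1293, 0.2293]
orientation: [0.001, 0.707, 0.707, 0.001]
force: [4.1, 2.5, 0.4]
finger_gap: -0.0001
gripper_force: 1.9
```

```bash
python3 path.py 3.8 19 -.007; python3 - <<'E'
from h import *
print({k:np.round(v,3) for k,v in robot.get_obs().items() if k in('clock','force','finger_gap')})
a=snap('side','side1.png')['color'];b=snap('wrist','wrist1.png')['color']
a=cv2.resize(a[170:310,260:400],None,fx=2.5,fy=2.5,interpolation=2); b=cv2.resize(b,(440,330))
a=cv2.resize(a,(330,330)); cv2.imwrite('pics/c1.png',np.hstack([a,b])[:,:,::-1])
E
```

```text
tcp [ 0.5323 -0.1293  0.2293] a0 -1.737 r0 0.0586
[[0.12, -0.58, 0.02], [0.23, -0.55, 0.02], [0.34, -0.5, 0.02], [0.47, -0.39, 0.01], [0.53, -0.3, 0.02], [0.58, -0.18, 0.02], [0.6, -0.06, 0.02], [0.61, 0.05, 0.02], [0.58, 0.18, 0.02], [0.54, 0.29, 0.01], [0.47, 0.39, 0.02], [0.38, 0.48, 0.02], [0.28, 0.54, 0.02], [0.16, 0.58, 0.02], [0.05, 0.61, 0.02], [-0.08, 0.61, 0.01], [-0.19, 0.57, 0.02], [-0.31, 0.53, 0.02], [-0.4, 0.46, 0.02]] end [ 0.5869 -0.0301  0.2223] a -5.537
{'clock': np.float64(1.95), 'force': array([4.072, 2.52 , 0.39 ]), 'finger_gap': np.float64(-0.0)}
```

View pics/c1.png

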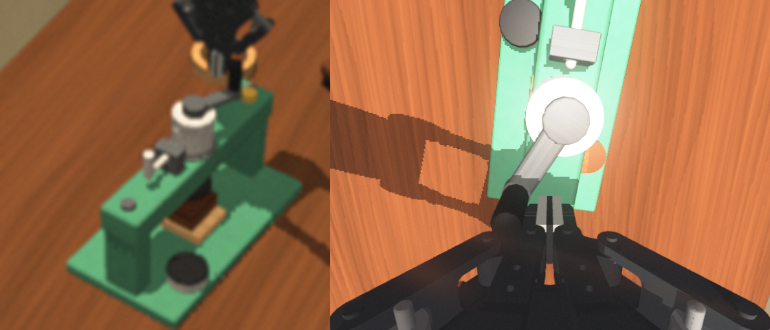

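step_arm:
  steps:
    - {"dp":[0.12,-0.58,0.02],"twist":0,"fingers":0}
    - {"dp":[0.23,-0.55,0.02],"twist":0,"fingers":0}
    - {"dp":[0.34,-0.5,0.02],"twist":0,"fingers":0}
    - {"dp":[0.47,-0.39,0.02],"twist":0,"fingers":0}
    - {"dp":[0.53,-0.3,0.02],"twist":0,"fingers":0}
    - {"dp":[0.58,-0.18,0.02],"twist":0,"fingers":0}
    - {"dp":[0.6,-0.06,0.02],"twist":0,"fingers":0}
    - {"dp":[0.61,0.05,0.02],"twist":0,"fingers":0}
    - {"dp":[0.58,0.18,0.02],"twist":0,"fingers":0}
    - {"dp":[0.54,0.29,0.02],"twist":0,"fingers":0}
    - {"dp":[0.47,0.39,0.02],"twist":0,"fingers":0}
    - {"dp":[0.38,0.48,0.02],"twist":0,"fingers":0}
    - {"dp":[0.28,0.54,0.02],"twist":0,"fingers":0}
    - {"dp":[0.16,0.58,0.02],"twist":0,"fingers":0}
    - {"dp":[0.05,0.61,0.02],"twist":0,"fingers":0}
    - {"dp":[-0.08,0.61,0.02],"twist":0,"fingers":0}
    - {"dp":[-0.19,0.57,0.02],"twist":0,"fingers":0}
    - {"dp":[-0.31,0.53,0.02],"twist":0,"fingers":0}
    - {"dp":[-0.4,0.46,0.02],"twist":0,"fingers":0}

```text
clock: 3.95
tcp_pos: [0.5881, -0.0301, 0.2208]
orientation: [-0.001, 0.707, 0.707, 0.0]
force: [-2.2, 2.7, -0.9]
finger_gap: -0.0001
gripper_force: 0.8
```

```bash
python3 path.py 3.2 16 -.005; python3 - <<'E'
from h import *
print({k:np.round(v,3) for k,v in robot.get_obs().items() if k in('clock','force','finger_gap')})
a=snap('side','side2.png')['color'];b=snap('wrist','wrist2.png')['color']
a=cv2.resize(a[170:310,260:400],(330,330),interpolation=2); b=cv2.resize(b,(440,330))
cv2.imwrite('pics/c2.png',np.hstack([a,b])[:,:,::-1])
E
```

```text
tcp [ 0.5881 -0.0301  0.2208] a0 0.731 r0 0.062
[[-0.51, 0.35, 0.02], [-0.56, 0.24, 0.01], [-0.6, 0.13, 0.02], [-0.61, 0.02, 0.01], [-0.6, -0.11, 0.02], [-0.57, -0.22, 0.01], [-0.51, -0.32, 0.02], [-0.44, -0.43, 0.01], [-0.34, -0.5, 0.02], [-0.24, -0.56, 0.02], [-0.12, -0.6, 0.01], [-0.01, -0.6, 0.02], [0.12, -0.6, 0.01], [0.24, -0.56, 0.02], [0.34, -0.51, 0.01], [0.44, -0.42, 0.02]] end [ 0.4943 -0.1095  0.2158] a -2.469
{'clock': np.float64(3.95), 'force': array([-2.213,  2.723, -0.877]), 'finger_gap': np.float64(-0.0)}
```

View pics/c2.png

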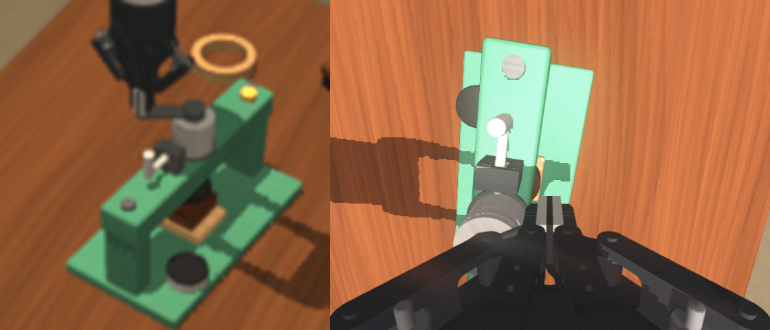

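step_arm:
  steps:
    - {"dp":[-0.51,0.35,0.02],"twist":0,"fingers":0}
    - {"dp":[-0.56,0.24,0.02],"twist":0,"fingers":0}
    - {"dp":[-0.6,0.13,0.02],"twist":0,"fingers":0}
    - {"dp":[-0.61,0.02,0.01],"twist":0,"fingers":0}
    - {"dp":[-0.6,-0.11,0.02],"twist":0,"fingers":0}
    - {"dp":[-0.57,-0.22,0.01],"twist":0,"fingers":0}
    - {"dp":[-0.51,-0.32,0.02],"twist":0,"fingers":0}
    - {"dp":[0.3,0.5,0],"twist":0,"fingers":0}
    - {"dp":[0,0.8,-0.4],"twist":0,"fingers":0}
    - {"dp":[-0.8,0.5,-1],"twist":0,"fingers":0}
    - {"dp":[-1,0,-1],"twist":0,"fingers":0}
    - {"dp":[-1,-0.5,-1],"twist":0,"fingers":0}
    - {"dp":[-1,-0.8,-0.5],"twist":0,"fingers":0}
    - {"dp":[0,0,0],"twist":0,"fingers":0}

```text
clock: 5.45
tcp_pos: [0.5983, -0.1827, 0.3002]
orientation: [0.003, 0.708, 0.706, 0.0]
force: [-0.3, -0.3, 0.0]
finger_gap: -0.0006
gripper_force: 0.0
```

```bash
python3 - <<'E'
from h import *
print({k:np.round(v,3) for k,v in robot.get_obs().items() if k in('clock','force','tcp_pos')})
a=snap('side','side3.png')['color'];b=snap('wrist','wrist3.png')['color'];s=snap('scene','scene3.png')['color']
a=cv2.resize(a[180:280,290:390],(300,300),interpolation=2);s=cv2.resize(s[190:290,240:340],(300,300),interpolation=2)
b=cv2.resize(b[0:480],(500,375)); b=cv2.copyMakeBorder(b,0,225,0,0,0)
cv2.imwrite('pics/c3.png',np.hstack([np.vstack([a,s]),b])[:,:,::-1])
E
```

```text
{'clock': np.float64(5.45), 'tcp_pos': array([ 0.598, -0.183,  0.3  ]), 'force': array([-0.347, -0.258,  0.011])}
```

View pics/c3.png

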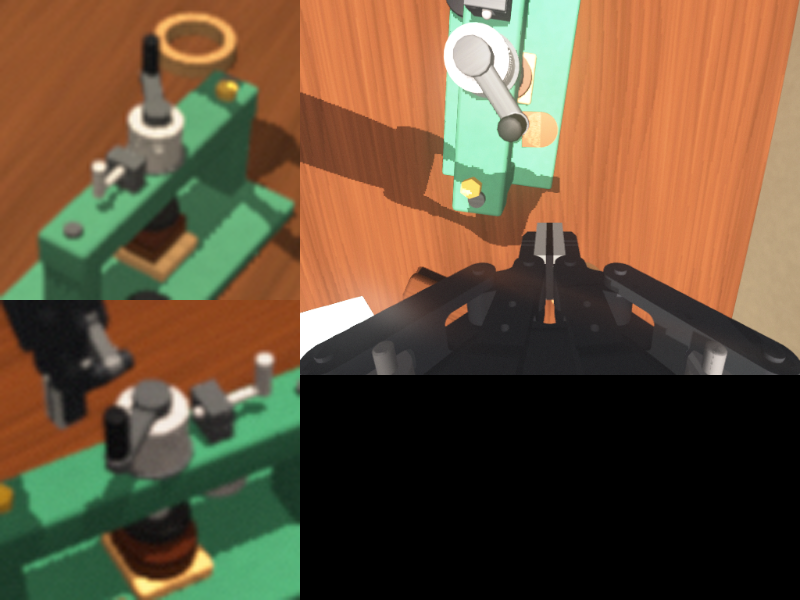

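```bash
python3 - <<'E'
from h import *
S,D,W=ld('scene3'),ld('side3'),ld('wrist3')
k=[(S,(279.3,226.3)),(D,(340.3,193.3)),(W,(271.4,161.3))]
print('knob',tri(k),tri(k[:2]),tri(k[1:]),tri([k[0],k[2]]))
print('hub SW', tri([(S,(240+151/3,190+98/3)),(W,(224,70.4)),(D,(290+157/3,180+110/3))]))
# compare hypotheses with azimuth free
from scipy.optimize import minimize_scalar
for turn in (-6.283,0):
    def f(a,full=0):
        s=a+turn; b=-.145-np.pi/2-s; P=[.542+.06*np.cos(b),-.0715+.06*np.sin(b),.237-.01*s/6.283]
        r=[proj(im,P)[0]-uv for im,uv in k]
        return (np.round([s,*P],4),np.round(r,1)) if full else float(np.sum(np.square(r)))
    m=minimize_scalar(f,bounds=(-2.5,0.8),method='bounded'); print(turn,m.fun,f(m.x,1))
E
```

```text
knob [ 0.57175343 -0.12416101  0.24623882] [ 0.57029368 -0.12369487  0.24625019] [ 0.5718955  -0.12523691  0.24484395] [ 0.57387252 -0.12418274  0.24870037]
hub SW [ 0.54101378 -0.07555211  0.20452332]
-6.283 11.12973303853528 (array([-6.974 ,  0.5731, -0.1228,  0.2481]), array([[ 0.6, -0.3],
       [-1.4, -0.5],
       [-1.9, -2.2]]))
0 23.41683037682553 (array([-0.6655,  0.5718, -0.1236,  0.2381]), array([[ 0.1,  3. ],
       [-1. ,  2.3],
       [-1.8, -2.2]]))
```

step_arm:
  steps:
    - {"dp":[0.9,0.4,0],"twist":0,"fingers":0}
    - {"dp":[1,0.4,0.4],"twist":0,"fingers":0}
    - {"dp":[1,0,0.8],"twist":0,"fingers":0}
    - {"dp":[0.9,0,1],"twist":0,"fingers":0}
    - {"dp":[0.4,0,1],"twist":0,"fingers":0}
    - {"dp":[0,-0.3,0.8],"twist":0,"fingers":0}
    - {"dp":[0,-0.5,0],"twist":0,"fingers":0}
    - {"dp":[0,0,0],"twist":0,"fingers":0}

```text
clock: 6.4
tcp_pos: [0.5982, -0.095, 0.2169]
orientation: [-0.001, 0.707, 0.707, -0.0]
force: [-0.2, 0.7, 0.8]
finger_gap: -0.0002
gripper_force: 0.0
```

```bash
python3 path.py 3.8 19 -.006
```

```text
tcp [ 0.5982 -0.095   0.2169] a0 -0.396 r0 0.0609
[[-0.54, -0.29, 0.02], [-0.46, -0.39, 0.01], [-0.39, -0.47, 0.02], [-0.28, -0.54, 0.01], [-0.16, -0.59, 0.02], [-0.05, -0.6, 0.01], [0.08, -0.61, 0.02], [0.19, -0.58, 0.02], [0.31, -0.52, 0.01], [0.4, -0.46, 0.02], [0.49, -0.36, 0.01], [0.55, -0.27, 0.02], [0.59, -0.15, 0.02], [0.61, -0.02, 0.01], [0.6, 0.09, 0.02], [0.57, 0.21, 0.01], [0.52, 0.32, 0.02], [0.44, 0.42, 0.01], [0.35, 0.5, 0.02]] end [ 0.512  -0.0186  0.2109] a -4.196
```

step_arm:
  steps:
    - {"dp":[-0.54,-0.29,0],"twist":0,"fingers":0}
    - {"dp":[-0.46,-0.39,0],"twist":0,"fingers":0}
    - {"dp":[-0.39,-0.47,0.01],"twist":0,"fingers":0}
    - {"dp":[-0.28,-0.54,0.01],"twist":0,"fingers":0}
    - {"dp":[-0.16,-0.59,0.01],"twist":0,"fingers":0}
    - {"dp":[-0.05,-0.6,0.01],"twist":0,"fingers":0}
    - {"dp":[0.08,-0.61,0.01],"twist":0,"fingers":0}
    - {"dp":[0.19,-0.58,0.01],"twist":0,"fingers":0}
    - {"dp":[0.31,-0.52,0.01],"twist":0,"fingers":0}
    - {"dp":[0.4,-0.46,0.01],"twist":0,"fingers":0}
    - {"dp":[0.49,-0.36,0.01],"twist":0,"fingers":0}
    - {"dp":[0.55,-0.27,0.01],"twist":0,"fingers":0}
    - {"dp":[0.59,-0.15,0.01],"twist":0,"fingers":0}
    - {"dp":[0.61,-0.02,0.01],"twist":0,"fingers":0}
    - {"dp":[0.6,0.09,0.01],"twist":0,"fingers":0}
    - {"dp":[0.57,0.21,0.01],"twist":0,"fingers":0}
    - {"dp":[0.52,0.32,0.01],"twist":0,"fingers":0}
    - {"dp":[0.44,0.42,0.01],"twist":0,"fingers":0}
    - {"dp":[0.35,0.5,0.01],"twist":0,"fingers":0}

```text
clock: 8.3
tcp_pos: [0.5131, -0.0178, 0.2133]
orientation: [-0.001, 0.707, 0.707, -0.0]
force: [-2.3, -0.9, 0.1]
finger_gap: 0.0001
gripper_force: 1.0
```

```bash
python3 path.py 2.6 13 -.003
```

```text
tcp [ 0.5131 -0.0178  0.2133] a0 2.064 r0 0.061
[[0.23, 0.56, 0.01], [0.12, 0.6, 0.01], [-0.0, 0.61, 0.01], [-0.13, 0.59, 0.02], [-0.24, 0.56, 0.01], [-0.35, 0.5, 0.01], [-0.43, 0.43, 0.01], [-0.52, 0.32, 0.01], [-0.57, 0.22, 0.01], [-0.6, 0.1, 0.02], [-0.61, -0.02, 0.01], [-0.59, -0.15, 0.01], [-0.55, -0.25, 0.01]] end [ 0.5945 -0.1026  0.2103] a -0.536
```

step_arm:
  steps:
    - {"dp":[0.23,0.56,0.01],"twist":0,"fingers":0}
    - {"dp":[0.12,0.6,0.01],"twist":0,"fingers":0}
    - {"dp":[0,0.61,0.01],"twist":0,"fingers":0}
    - {"dp":[-0.13,0.59,0.01],"twist":0,"fingers":0}
    - {"dp":[-0.24,0.56,0.01],"twist":0,"fingers":0}
    - {"dp":[-0.35,0.5,0.01],"twist":0,"fingers":0}
    - {"dp":[-0.43,0.43,0.01],"twist":0,"fingers":0}
    - {"dp":[-0.52,0.32,0.01],"twist":0,"fingers":0}
    - {"dp":[-0.57,0.22,0.01],"twist":0,"fingers":0}
    - {"dp":[-0.6,0.1,0.01],"twist":0,"fingers":0}
    - {"dp":[-0.61,-0.02,0.01],"twist":0,"fingers":0}
    - {"dp":[-0.59,-0.15,0.01],"twist":0,"fingers":0}
    - {"dp":[-0.55,-0.25,0.01],"twist":0,"fingers":0}
    - {"dp":[-0.49,-0.34,0.01],"twist":0,"fingers":0}
    - {"dp":[-0.41,-0.44,0.01],"twist":0,"fingers":0}

```text
clock: 9.8
tcp_pos: [0.5781, -0.1223, 0.2108]
orientation: [-0.0, 0.707, 0.707, 0.001]
force: [1.3, 2.2, -0.4]
finger_gap: -0.0
gripper_force: 1.3
```

```bash
python3 path.py 0.36 6 0
```

```text
tcp [ 0.5781 -0.1223  0.2108] a0 -0.954 r0 0.0623
[[-0.09, -0.17, -0.0], [-0.07, -0.17, -0.0], [-0.06, -0.17, -0.0], [-0.08, -0.17, -0.0], [-0.06, -0.17, -0.0], [-0.05, -0.18, -0.0]] end [ 0.5575 -0.1305  0.2108] a -1.314
```

step_arm:
  steps:
    - {"dp":[-0.09,-0.17,0],"twist":0,"fingers":0}
    - {"dp":[-0.08,-0.17,0],"twist":0,"fingers":0}
    - {"dp":[-0.06,-0.17,0],"twist":0,"fingers":0}
    - {"dp":[-0.06,-0.17,0],"twist":0,"fingers":0}
    - {"dp":[-0.05,-0.17,0],"twist":0,"fingers":0}
    - {"dp":[-0.05,-0.17,0],"twist":0,"fingers":0}
    - {"dp":[0,0,0],"twist":0,"fingers":0}
    - {"dp":[0.1,0.5,0],"twist":0,"fingers":0}
    - {"dp":[0,0.8,-0.4],"twist":0,"fingers":0}
    - {"dp":[0,0.5,-1],"twist":0,"fingers":0}
    - {"dp":[-0.5,0,-1],"twist":0,"fingers":0}
    - {"dp":[-1,0,-1],"twist":0,"fingers":0}
    - {"dp":[-1,-0.5,-1],"twist":0,"fingers":0}
    - {"dp":[0,0,0],"twist":0,"fingers":0}

```text
clock: 11.2
tcp_pos: [0.5846, -0.1801, 0.3021]
orientation: [0.003, 0.708, 0.706, 0.001]
force: [-0.2, 0.4, 0.7]
finger_gap: -0.0001
gripper_force: 0.0
```

```bash
python3 - <<'E'
from h import *
print({k:np.round(v,3) for k,v in robot.get_obs().items() if k in('clock','force','tcp_pos')})
a=snap('side','side4.png')['color'];b=snap('wrist','wrist4.png')['color'];s=snap('scene','scene4.png')['color']
a=cv2.resize(a[180:280,290:390],(300,300),interpolation=2);s=cv2.resize(s[190:290,240:340],(300,300),interpolation=2)
b=b[0:400,100:350]; b=cv2.resize(b,(375,600))
cv2.imwrite('pics/c4.png',np.hstack([np.vstack([a,s]),b])[:,:,::-1])
E
```

```text
{'clock': np.float64(11.2), 'tcp_pos': array([ 0.585, -0.18 ,  0.302]), 'force': array([-0.156,  0.442,  0.696])}
```

View pics/c4.png

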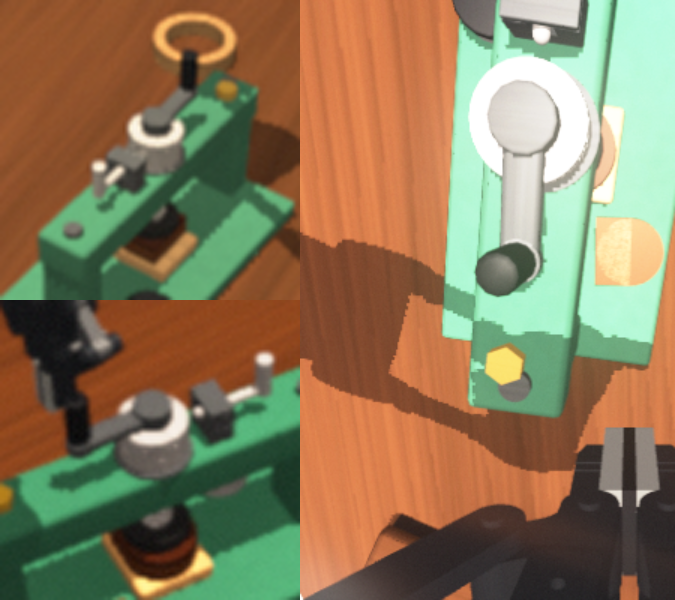

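```bash
cat > chk.py <<'E'
from h import *
from scipy.optimize import minimize_scalar
def chk(n,k,extra=None):
    I={c:ld(c+str(n)) for c in('scene','side','wrist')}; k=[(I[c],uv) for c,uv in k]
    print('tri',tri(k).round(4))
    for turn in (-6.283,0):
        def f(a,full=0):
            s=a+turn; b=-.145-np.pi/2-s; P=[.542+.06*np.cos(b),-.0715+.06*np.sin(b),.237-.01*s/6.283]
            r=[proj(im,P)[0]-uv for im,uv in k]
            return (np.round([s,*P],4),np.round(r,1)) if full else float(np.sum(np.square(r)))
        m=minimize_scalar(f,bounds=(-2.5,2),method='bounded'); print(turn,round(m.fun,1),f(m.x,1))
    for nm,c,uv,z in extra or []: print(nm,atz(I[c],uv,z).round(4))
E
python3 - <<'E'
from chk import *
chk(4,[('scene',(266,224.3)),('side',(353.3,198.7)),('wrist',(233.3,181.3))],[('hub','wrist',(249.3,76.7),.1965),('hubhi','wrist',(249.3,76.7),.206),('nose','wrist',(260.7,23.3),.172),('knobtop','wrist',(233.3,181.3),.237),('armend','wrist',(246,174),.195)])
E
```

```text
tri [ 0.5349 -0.1348  0.2309]
-6.283 55.8 (array([-6.3792,  0.5391, -0.1314,  0.2472]), array([[ 1. , -5.6],
       [-2.5, -3.9],
       [ 0.1, -1.5]]))
0 30.2 (array([-0.0602,  0.5369, -0.1313,  0.2371]), array([[ 0.7, -2.8],
       [-2. , -0.8],
       [ 0.3, -4.1]]))
hub [ 0.5414 -0.074   0.1965]
hubhi [ 0.543  -0.0753  0.206 ]
nose [ 0.5463 -0.038   0.172 ]
knobtop [ 0.5366 -0.1336  0.237 ]
armend [ 0.5356 -0.1344  0.195 ]
```

step_arm:
  steps:
    - {"dp":[0.4,0.8,0],"twist":0,"fingers":0}
    - {"dp":[1,0.5,0.55],"twist":0,"fingers":0}
    - {"dp":[1,0,1],"twist":0,"fingers":0}
    - {"dp":[0.05,0,1],"twist":0,"fingers":0}
    - {"dp":[0,0,1],"twist":0,"fingers":0}
    - {"dp":[0,0,1],"twist":0,"fingers":0}
    - {"dp":[0,-0.6,0],"twist":0,"fingers":0}
    - {"dp":[0,-0.8,0],"twist":0,"fingers":0}
    - {"dp":[0,-0.8,0],"twist":0,"fingers":0}
    - {"dp":[0,0,0],"twist":0,"fingers":0}

```text
clock: 12.35
tcp_pos: [0.5651, -0.1278, 0.2066]
orientation: [-0.001, 0.707, 0.707, -0.0]
force: [0.9, 0.1, -0.3]
finger_gap: 0.0001
gripper_force: 0.0
```

step_arm:
  steps:
    - {"dp":[-0.04,-0.15,-0.1],"twist":0,"fingers":0}
    - {"dp":[-0.04,-0.15,-0.1],"twist":0,"fingers":0}
    - {"dp":[-0.04,-0.15,0],"twist":0,"fingers":0}
    - {"dp":[-0.04,-0.12,0],"twist":0,"fingers":0}
    - {"dp":[0,0,0],"twist":0,"fingers":0}

```text
clock: 12.85
tcp_pos: [0.5549, -0.132, 0.2117]
orientation: [0.0, 0.707, 0.707, 0.0]
force: [-0.2, 0.9, 0.3]
finger_gap: 0.0003
gripper_force: 0.5
```

step_arm:
  steps:
    - {"dp":[0,-0.08,0],"twist":0,"fingers":0}
    - {"dp":[0,0,0],"twist":0,"fingers":0}

```text
clock: 13.05
tcp_pos: [0.5532, -0.132, 0.2117]
orientation: [0.0, 0.707, 0.707, 0.0]
force: [1.5, 0.2, 0.1]
finger_gap: -0.0001
gripper_force: 0.7
```

step_arm:
  steps:
    - {"dp":[0.1,0.8,0],"twist":0,"fingers":0}
    - {"dp":[0,1,-0.4],"twist":0,"fingers":0}
    - {"dp":[0.4,0,-1],"twist":0,"fingers":0}
    - {"dp":[0.8,0,-1],"twist":0.9,"fingers":0}
    - {"dp":[1,0,0],"twist":0.9,"fingers":0}
    - {"dp":[1,0,0],"twist":0,"fingers":0}
    - {"dp":[1,0,0],"twist":0,"fingers":0}
    - {"dp":[1,0,0],"twist":0,"fingers":0}
    - {"dp":[1,0,0],"twist":0,"fingers":0}
    - {"dp":[1,0,0],"twist":0,"fingers":0}
    - {"dp":[1,0,0],"twist":0,"fingers":0}
    - {"dp":[1,0,0],"twist":0,"fingers":0}
    - {"dp":[0.6,0,0],"twist":0,"fingers":0}
    - {"dp":[0,0,0],"twist":0,"fingers":0}

```text
clock: 14.45
tcp_pos: [0.6124, 0.0655, 0.2593]
orientation: [-0.0, 0.756, 0.655, -0.0]
force: [0.2, 0.0, 0.2]
finger_gap: -0.0003
gripper_force: 0.0
```

```bash
python3 - <<'E'
from h import *
print({k:np.round(v,3) for k,v in robot.get_obs().items() if k in('clock','force','tcp_pos','orientation')})
a=snap('side','side5.png')['color'];b=snap('wrist','wrist5.png')['color'];s=snap('scene','scene5.png')['color']
a=cv2.resize(a[180:280,290:390],(300,300),interpolation=2);s=cv2.resize(s[190:290,240:340],(300,300),interpolation=2)
b=cv2.resize(b,(500,375)); b=cv2.copyMakeBorder(b,0,225,0,0,0)
cv2.imwrite('pics/c5.png',np.hstack([np.vstack([a,s]),b])[:,:,::-1])
E
```

```text
{'clock': np.float64(14.45), 'tcp_pos': array([0.612, 0.066, 0.259]), 'orientation': array([-0.   ,  0.756,  0.655, -0.   ]), 'force': array([0.228, 0.05 , 0.179])}
```

View pics/c5.png

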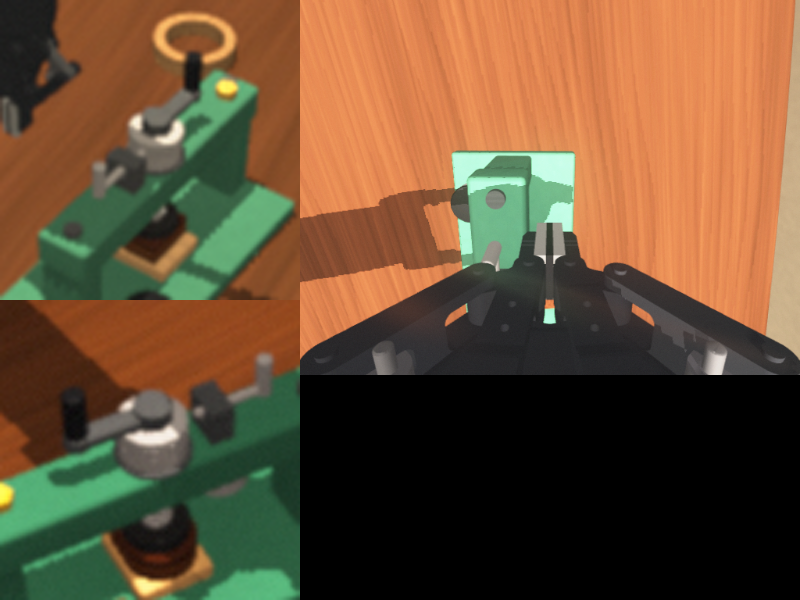

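```bash
python3 - <<'E'
from chk import *
chk(5,[('scene',(264.8,221)),('side',(354.7,198.7))])
p=np.array(robot.get_obs()['tcp_pos'])
C=np.array([.542,-.0715]);e=np.array([.1445,.9895]);n=np.array([.9895,-.1445]); d=p[:2]-C
print('along',d@e,'across',d@n)
print('post tri',tri([(ld('scene5'),(240+264/3,190+57/3)),(ld('side5'),(290+99/3,180+166/3))]))
E
```

```text
tri [ 0.529  -0.1332  0.2346]
-6.283 30.9 (array([-6.2784,  0.533 , -0.1308,  0.247 ]), array([[ 0.8, -4. ],
       [-2. , -3.1]]))
0 4.4 (array([ 0.0558,  0.53  , -0.1303,  0.2369]), array([[ 0.5, -1.5],
       [-1.3,  0.1]]))
along 0.14381675119826584 across 0.0501523419816452
post tri [0.55412877 0.01766618 0.20141759]
```

step_arm:
  steps:
    - {"dp":[0,-0.8,0],"twist":0,"fingers":0}
    - {"dp":[0,-1,0],"twist":0,"fingers":0}
    - {"dp":[0,-0.7,0.5],"twist":0,"fingers":0}
    - {"dp":[0,0,1],"twist":0,"fingers":0}
    - {"dp":[0,0,1],"twist":0,"fingers":0}
    - {"dp":[0,0,1],"twist":0,"fingers":0}
    - {"dp":[0,0,0.45],"twist":0,"fingers":0}
    - {"dp":[-0.5,0,0],"twist":0,"fingers":0}
    - {"dp":[-0.5,0,0],"twist":0,"fingers":0}
    - {"dp":[-0.4,0,0],"twist":0,"fingers":0}
    - {"dp":[-0.2,0,0],"twist":0,"fingers":0}
    - {"dp":[-0.15,0,0],"twist":0,"fingers":0}
    - {"dp":[0,0,0],"twist":0,"fingers":0}

```text
clock: 15.9
tcp_pos: [0.5581, 0.0365, 0.1811]
orientation: [0.0, 0.756, 0.654, 0.0]
force: [-0.5, 0.4, 0.5]
finger_gap: 0.0
gripper_force: 0.0
```

step_arm:
  steps:
    - {"dp":[-0.15,0,0],"twist":0,"fingers":0}
    - {"dp":[-0.15,0,0],"twist":0,"fingers":0}
    - {"dp":[-0.15,0,0],"twist":0,"fingers":0}
    - {"dp":[-0.15,0,0],"twist":0,"fingers":0}

```text
clock: 16.3
tcp_pos: [0.5563, 0.0252, 0.1808]
orientation: [-0.0, 0.756, 0.655, 0.0]
force: [-0.4, 2.2, 0.1]
finger_gap: -0.0003
gripper_force: 1.1
```

step_arm:
  steps:
    - {"dp":[-0.15,0,0],"twist":0,"fingers":0}
    - {"dp":[-0.15,0,0],"twist":0,"fingers":0}
    - {"dp":[-0.1,0,0],"twist":0,"fingers":0}
    - {"dp":[-0.1,0,0],"twist":0,"fingers":0}

```text
clock: 16.7
tcp_pos: [0.5547, 0.015, 0.1807]
orientation: [-0.0, 0.756, 0.654, -0.0]
force: [-0.7, 1.9, 0.3]
finger_gap: -0.0002
gripper_force: 1.1
```

step_arm:
  steps:
    - {"dp":[-0.06,0,0],"twist":0,"fingers":0}
    - {"dp":[-0.06,0,0],"twist":0,"fingers":0}
    - {"dp":[-0.05,0,0],"twist":0,"fingers":0}

```text
clock: 17.0
tcp_pos: [0.5543, 0.0117, 0.1807]
orientation: [-0.0, 0.756, 0.654, -0.0]
force: [-0.5, 2.8, 1.5]
finger_gap: 0.0002
gripper_force: 1.0
```

step_arm:
  steps:
    - {"dp":[-0.05,0,0],"twist":0,"fingers":0}
    - {"dp":[-0.05,0,0],"twist":0,"fingers":0}

```text
clock: 17.2
tcp_pos: [0.554, 0.0097, 0.1807]
orientation: [0.0, 0.756, 0.654, -0.0]
force: [0.2, 1.9, 1.5]
finger_gap: -0.0003
gripper_force: 1.0
```

step_arm:
  steps:
    - {"dp":[-0.05,0,0],"twist":0,"fingers":0}
    - {"dp":[-0.05,0,0],"twist":0,"fingers":0}

```text
clock: 17.4
tcp_pos: [0.5537, 0.0078, 0.1807]
orientation: [-0.0, 0.756, 0.654, -0.0]
force: [0.5, 2.0, 1.3]
finger_gap: 0.0001
gripper_force: 1.0
```

step_arm:
  steps:
    - {"dp":[-0.05,0,0],"twist":0,"fingers":0}
    - {"dp":[-0.05,0,0],"twist":0,"fingers":0}

```text
clock: 17.6
tcp_pos: [0.5536, 0.0074, 0.1808]
orientation: [-0.001, 0.756, 0.655, 0.001]
force: [0.0, 10.1, 0.6]
finger_gap: -0.0001
gripper_force: 5.2
```

step_arm:
  steps:
    - {"dp":[-0.04,0,0],"twist":0,"fingers":0}
    - {"dp":[0,0,0],"twist":0,"fingers":0}

```text
clock: 17.8
tcp_pos: [0.5536, 0.0074, 0.1808]
orientation: [-0.001, 0.755, 0.655, 0.002]
force: [1.6, 9.7, 1.1]
finger_gap: -0.0
gripper_force: 5.3
```

step_arm:
  steps:
    - {"dp":[0.5,0,0],"twist":0,"fingers":0}
    - {"dp":[1,0,0],"twist":0,"fingers":0}
    - {"dp":[1,0,-0.5],"twist":0,"fingers":0}
    - {"dp":[0,0,-1],"twist":0,"fingers":0}
    - {"dp":[0,0.5,-1],"twist":0,"fingers":0}
    - {"dp":[0,1,-1],"twist":0,"fingers":0}
    - {"dp":[0,1,-1],"twist":0,"fingers":0}
    - {"dp":[0,1,0],"twist":0,"fingers":0}
    - {"dp":[0,0,0],"twist":0,"fingers":0}

```text
clock: 18.7
tcp_pos: [0.6313, 0.0437, 0.2696]
orientation: [0.0, 0.757, 0.654, -0.001]
force: [-0.6, -0.3, -0.9]
finger_gap: 0.0003
gripper_force: 0.0
```

```bash
python3 - <<'E'
from h import *
print({k:np.round(v,3) for k,v in robot.get_obs().items() if k in('clock','force','tcp_pos')})
a=snap('side','side6.png')['color'];s=snap('scene','scene6.png')['color']
a=cv2.resize(a[180:310,270:400],(400,400),interpolation=2);s=cv2.resize(s[190:320,235:365],(400,400),interpolation=2)
cv2.imwrite('pics/c6.png',np.hstack([a,s])[:,:,::-1])
E
```

```text
{'clock': np.float64(18.7), 'tcp_pos': array([0.631, 0.044, 0.27 ]), 'force': array([-0.568, -0.253, -0.918])}
```

View pics/c6.png

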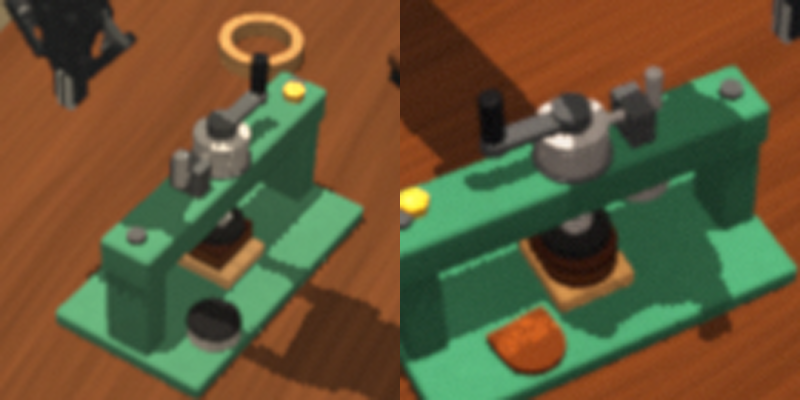

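```bash
python3 - <<'E'
from h import *
f=130/400
P=tri([(ld('side6'),(270+180*f,180+156*f)),(ld('scene6'),(235+254*f,190+75*f))])
al=(P[:2]-[.542,-.0715])@[.1445,.9895]; print(P,al)
if al<.072: print(robot.close_job())
E
```

```text
[ 0.551057  -0.0097068  0.1983936] 0.062453110571001134
the job is handed in; nothing more can be done
None
```

I screwed the press down to its locking position, pushed the locking pin fully home against its stop, left the other things where they were, and handed the job in with the arm clear, at about 19 s.

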